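# Move a decorator's wrist rest one hole along its ladder rail

### The arm

A 6-joint arm with a two-finger parallel gripper is mounted at the origin on the work surface. World frame = base frame: x ahead of the robot, y to its left, z up, the work surface at z = 0. Lengths are in m, angles in rad, forces in N, time in s.
With the tool pointing down it reaches from about 0.35 to 0.775 m from the base axis. Payload 5.5 kg.
Tool frame: the origin (TCP) lies midway between the tips of the shut fingers; the grasp point (between the pads) lies env.grasp_offset behind it (env.grasp_offset is the distance from the TCP to the grasp point, in m); z points along the fingers, y is the line along which they close (so a half turn about z gives the same grasp; the last joint's range is limited). The gripper opens to 85 mm and grips with 20 to 120 N. Pads are 22 mm wide; open, the fingers measure 114 mm over their backs; the gripper's body (76 mm by 85 mm) begins 54 mm behind the grasp point. The pads swing forward as they close: fully open they stand 13 mm farther back than shut.
Start: joints at [0.981, 0.313, 0.046, 1.304, 0, 1.431], TCP at [0.25, 0.518, 0.231] pointing down, gripper open.
Joint ranges: [-2.76, 2.76], [-0.86, 1.69], [-1.03, 1.26], [-2.2, 2.34], [-1.47, 1.5], [-3.14, 3.14]. Speed limits (rad/s): [2.57, 2.57, 3.14, 3.14, 3.14, 3.14].

### API

Orientations are given as a unit quaternion [w, x, y, z].
In Python, from workcell import monitor, viewer, order, env gives the robot as it stands.
- The arm moves only by the tool carry_out, never from a script. Its argument "plan" is a list that holds one entry, the list of rows, each a list of 7 numbers: the turn, a rotation vector about the world's x, y, z in rad, then the shift along the world's x, y, z in mm, then the finger opening in mm, from 0 to 85.4. A call has 1 to 20 rows; each row is the pose to reach, as a shift and turn from the pose commanded when the call began; what a row does not reach only later rows make up. A row lasts 1/10 s, in which the tool goes at most 50 mm and 8.59 degrees, less where a joint would pass 70% of its speed; a pose out of reach is approached as far as the arm can. A call with a gripper value outside its range is refused whole. The fingers move at their own pace and stop on an object; "squeeze" is the grip in N (left out, the last holds). Time passes only in rows, so rows that repeat a pose let the fingers close. It gives the time, the measured TCP pose, the force, the opening and the grip force at its end, in the units of the state.
- monitor.get_state(): the state, without advancing time (a new reading comes with each control period).
- viewer.read_camera(name): name is "side" or "top" or "wrist"; returns the picture (400x640x3 uint8, red, green, blue); there is no depth.
- viewer.calibration(name): a dict with "K" (3x3 intrinsics, pixels), "dist" ([k1, k2, p1, p2, k3] as OpenCV has them; the pictures are not rectified), "eye" and "rotation" of the camera in the world. Camera axes: x right, y down, z forward; pixel columns grow to the right and rows downward; lengths in m; the calibration is good to about 2 mm. A picture is of the moment at which its call begins: read the wrist's pose just before it. calibration takes no time and is no camera call; for the wrist camera it gives the pose at the moment of the call.
- order.hand_in(): hands the job in; it is judged then, once.
The state is a dict: "clock": time; "joint_pos": joint angles; "qvel": joint speeds; "tau": joint torques, N m; "tcp_pos": TCP position; "orientation": TCP orientation; "wrist_force": force on the tool from outside, world axes, zero at the start; "ft_torque": the same for the moment, N m; "finger_gap": finger opening in m; "grip_force": force on a finger pad.
Only numpy, scipy, OpenCV 4.12 (cv2) and the standard library are available. Lean on these libraries where they do the work, as an engineer would, in place of code of your own. Each camera call takes 0.05 s, during which the arm holds its last target. There are 200 camera calls.

### The job

Move the wrist rest one hole along its ladder rail, towards the blue banding wheel: pull the red plunger knob up, slide the yellow section along to the next hole and let the pin drop fully home there. Finish while still gripping the red knob, with the pin home; do not let go. Leave the banding wheels, mug, jar and scraper where they are.

Things in the scene. Friction and masses are not known exactly. Their poses are not given: they have to be found in the camera images.
- rail: Fixed aluminium ladder rail, 40 mm wide, 290 mm long, top 45 mm above the table, on a dark plate 90 x 300 x 8 mm. Origin: table height, under its centre; y axis along the rail, z up. Five slots (the holes) in its top at y = -80, -40, 0, 40, 80 mm (40 mm apart), each 13 mm long. The section always starts locked in the middle one (y = 0).
- sleeve: Yellow tube section 60 x 70 mm, top 53 mm high, sliding along the rail (85 mm either way, 2 N friction). Carries the plunger and, on its +x side, a wooden wrist rest 50 x 120 x 18 mm, centre 110 mm off the rail's line, top 93 mm high. Origin: table height, below the plunger's axis; axes as the rail's; its y in the rail's frame is how far it has slid.
- plunger: Sprung lock plunger, upright on the yellow section: red cylindrical knob 28 mm in diameter, 26 mm tall, above a 22 mm steel boss (53 to 73 mm high). Origin: the knob's centre, 91 mm above the table when the pin is home (knob from 78 to 104 mm). Pulls straight up, at most 20 mm, against a spring (5 N at home, 9 N fully up).
- pin_nose (a point): Lower end of the plunger's 10 mm round-nosed pin, 58 mm below the knob's centre (hidden inside the section). Home, it reaches 12 mm into the slot, so the knob must rise 12 to 20 mm to free it, and it has 1.5 mm of play each way along the slot. Released over a slot it springs home.
- blue_wheel: Blue banding wheel (turntable) 180 mm in diameter with a cream dish of 124 mm on it, 83 mm tall in all, loose, 2.4 kg, near one end of the rail or the other. Origin: centre of its underside. The end of the rail it stands at tells which way to slide.
- grey_wheel: Grey banding wheel 170 mm in diameter, 90 mm tall, bare, loose, 2.4 kg, at the other end of the rail. Origin: centre of its underside. Leave alone.
- mug: Dark mug 80 mm in diameter, 95 mm tall, handle at its +y, loose. Origin: centre of its underside. Leave alone.
- jar: Clay-coloured closed jar with white cap, 68 mm in diameter, 100 mm tall, loose. Origin: centre of its underside. Leave alone.
- scraper: Steel bench scraper lying flat, 80 x 100 mm, 15 mm tall, loose. Origin: near the middle of its underside. Leave alone.
Mind the look-alikes: they are no part of the job. Leave any green or pink look-alike of the blue_wheel alone.

How it is judged:
By the outcome, as a careful person would: the job done as asked, in the order asked, and still so for the second after the job is handed in, while the arm keeps its last pose, push and grip.
It also fails if it takes over 38 s, if anything falls off the work surface, if the arm or the gripper's body presses on something with over 40 N, if the wrist force passes 120 N, or if a joint passes its speed limit or range.

## Working session

There is one attempt and no reset: what is moved stays moved. The work goes in short steps, Python scripts to look and compute and a tool call to move; the robot and the scene stay as the last step left them, time stands still between calls to the robot, and variables do not carry over. Pictures are saved under pics/ and viewed, at most 10 in all, crops included, and the job is handed in when it is done.

Besides the shell and the picture viewer there is one more tool, called after "Call:" by a JSON object that holds its "api" and its "payload". carry_out: Moves the arm, as the interface text tells. Its arguments: {"type":"object","properties":{"plan":{"type":"array","items":{"type":"array","items":{"type":"array","items":{"type":"number"}}}},"squeeze":{"type":"number"}},"required":["plan"]}

```bash
mkdir -p pics; python3 - <<'E'
from workcell import monitor, viewer, order, env
import cv2
s=monitor.get_state();print(s, env.grasp_offset)
for n in("top","side"):
    cv2.imwrite(f"pics/{n}0.png",viewer.read_camera(n)[:,:,::-1]);print(n,viewer.calibration(n))
E
```

```text
{'clock': 0.0, 'joint_pos': array([9.81391630e-01, 3.13967795e-01, 4.49760178e-02, 1.30360709e+00,
       7.61060483e-06, 1.43121938e+00]), 'qvel': array([ 0.00051193,  0.00239759, -0.00075774, -0.00039733,  0.00030885,
       -0.00036867]), 'tau': array([-2.14796528e-03, -4.80632007e+01,  2.98531902e+01,  1.93225272e-02,
       -3.75582085e-04,  7.64076759e-06]), 'tcp_pos': array([0.24972147, 0.51737028, 0.23042622]), 'orientation': array([-3.24834063e-04,  2.23022322e-01,  9.74812921e-01, -8.40704351e-04]), 'wrist_force': array([ 0.11837742, -0.12201606,  0.18507649]), 'ft_torque': array([-0.0195678 , -0.01739699, -0.04361425]), 'grip_force': 0.0, 'finger_gap': 0.08544602646963094} 0.0187
top {'K': array([[467.83396615,   0.        , 317.8230166 ],
       [  0.        , 467.83396615, 199.64219107],
       [  0.        ,   0.        ,   1.        ]]), 'dist': array([-0.08245945,  0.        ,  0.        ,  0.        ,  0.        ]), 'eye': array([0.31334403, 0.06538419, 1.20554986]), 'rotation': array([ 0.05747221, -0.7014919 ,  0.70684644, -0.07052775])}
side {'K': array([[488.9175225 ,   0.        , 310.3605987 ],
       [  0.        , 488.9175225 , 203.78949442],
       [  0.        ,   0.        ,   1.        ]]), 'dist': array([-0.13529776,  0.        ,  0.        ,  0.        ,  0.        ]), 'eye': array([-0.14119058, -0.87335751,  0.82685842]), 'rotation': array([-0.45208316,  0.83595879, -0.27536579,  0.14480123])}
```

View pics/top0.png

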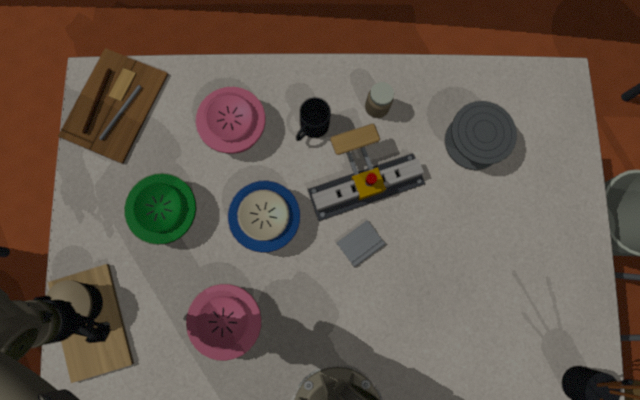

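View pics/side0.png

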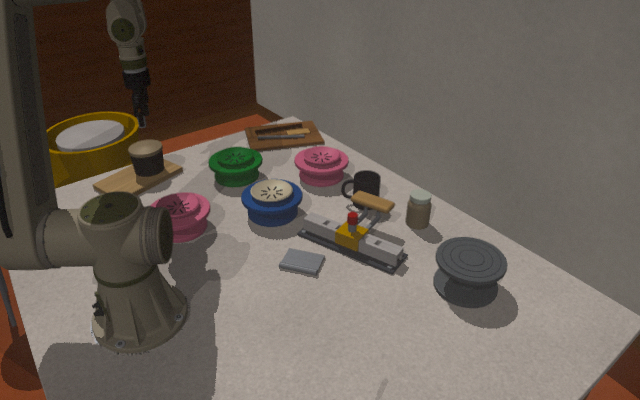

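The top view shows the red knob at (371,180) on the yellow section. The rail runs from (313,205) to (422,170). The blue wheel with the cream dish, at (264,216), stands at the rail's left end, and the grey one at (481,134). Possible confusions for the blue wheel are green (160,208), pink (231,119) and pink (224,322), and the blue one with the cream dish fits the description. There is only one red knob. The side view agrees: knob (352,217), blue wheel (272,200).

```bash
cat > h.py <<'E'
import numpy as np, cv2
from scipy.spatial.transform import Rotation as R
from workcell import monitor, viewer, order, env
def rays(c,px):
    p=cv2.undistortPoints(np.array(px,float).reshape(-1,1,2),c["K"],c["dist"]).reshape(-1,2)
    q=np.asarray(c["rotation"]); r=q if q.shape==(3,3) else R.from_quat(q[[1,2,3,0]]).as_matrix()
    return np.c_[p,np.ones(len(p))]@r.T
def plane(c,px,z):
    d=rays(c,px); return c["eye"]+d*((z-c["eye"][2])/d[:,2])[:,None]
def tri(c1,p1,c2,p2):
    a=rays(c1,[p1])[0];b=rays(c2,[p2])[0]
    t=np.linalg.lstsq(np.c_[a,-b],c2["eye"]-c1["eye"],rcond=None)[0]
    u,v=c1["eye"]+a*t[0],c2["eye"]+b*t[1]; return (u+v)/2,np.linalg.norm(u-v)
def mask(im,lo,hi):
    m=cv2.inRange(cv2.cvtColor(im,cv2.COLOR_RGB2HSV),lo,hi)
    return m
def blob(m,near=None):
    n,l,s,c=cv2.connectedComponentsWithStats(m)
    i=1+np.argmax(s[1:,4]) if near is None else min((i for i in range(1,n) if s[i,4]>15),key=lambda i:np.hypot(*(c[i]-near)))
    return c[i],s[i],l==i
E
python3 - <<'E'
from h import *
im={n:cv2.imread(f"pics/{n}0.png")[:,:,::-1].copy() for n in("top","side")}
C={n:viewer.calibration(n) for n in im}
k={}
for n,g in(("top",(371,180)),("side",(352,217))):
    m=mask(im[n],(0,170,80),(6,255,255))|mask(im[n],(174,170,80),(180,255,255))
    k[n],s,_=blob(m,g);print(n,k[n],s)
P,e=tri(C["top"],k["top"],C["side"],k["side"]);print("knob",P,e)
print(plane(C["top"],[k["top"]],.1))
for nm,lo,hi,g,z in(("blue",(100,120,30),(125,255,255),(264,216),.06),("wood",(8,60,60),(25,200,255),(355,138),.093)):
    c,s,l=blob(mask(im["top"],lo,hi),g); 
    pts=np.argwhere(l)[:,::-1];r=cv2.minAreaRect(pts.astype(np.float32));print(nm,c,s,plane(C["top"],[r[0]],z),)
    if nm=="wood":print(plane(C["top"],cv2.boxPoints(r),z))
# rail: bright low-saturation
h=cv2.cvtColor(im["top"],cv2.COLOR_RGB2HSV);print(h[193,330],h[210,320],h[190,338],h[250,400])
crop=cv2.resize(im["top"][120:230,290:440],None,fx=5,fy=5,interpolation=cv2.INTER_CUBIC);cv2.imwrite("pics/crop.png",crop[:,:,::-1])
E
```

```text
top [370.93421053 178.21052632] [366 174  11   9  76]
side [352.06521739 215.04347826] [348 212   9   7  46]
knob [ 0.56753427 -0.08533185  0.09790296] 0.0024095246577338324
[[ 0.56811741 -0.08569213  0.1       ]]
blue [264.87932961 217.7452514 ] [ 228  181   72   71 1790] [[0.48268492 0.1770994  0.06      ]]
wood [354.53262032 138.74117647] [330 124  50  31 935] [[ 0.67037113 -0.04903144  0.093     ]]
[[ 6.77001782e-01  1.49656559e-02  9.30000000e-02]
 [ 7.14444046e-01 -9.96072732e-02  9.30000000e-02]
 [ 6.63812481e-01 -1.13158592e-01  9.30000000e-02]
 [ 6.27158892e-01  6.00351186e-04  9.30000000e-02]]
[ 15  13 122] [ 0  6 42] [ 8 19 54] [ 17  27 131]
```

View pics/crop.png

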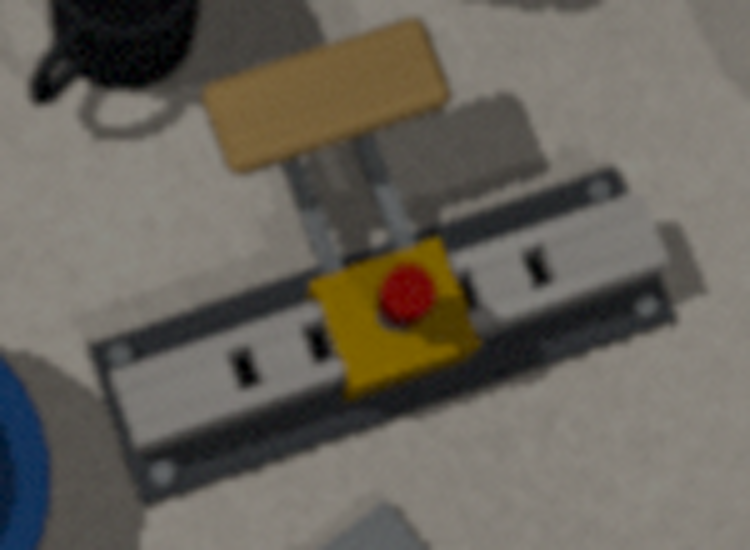

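The crop confirms the choice. The red knob is at about (371,178.5) on the yellow section, with slots visible at (339,194), (354,188.5), (384,178) and (397.5,173). The knob triangulates to z = 0.098, consistent with its lit top, and the rest centre is 109 mm away as given. The blue wheel is at about (0.483, 0.177), so the slide goes towards +y along the rail. Next I move above the knob with the fingers closing along the rail.

Call:
{"api": "carry_out", "payload": {"plan": [[[0,0,0.77,318,-603,-10,60],[0,0,0.77,318,-603,-10,60],[0,0,0.77,318,-603,-10,60],[0,0,0.77,318,-603,-10,60],[0,0,0.77,318,-603,-10,60],[0,0,0.77,318,-603,-10,60],[0,0,0.77,318,-603,-10,60],[0,0,0.77,318,-603,-10,60],[0,0,0.77,318,-603,-10,60],[0,0,0.77,318,-603,-10,60],[0,0,0.77,318,-603,-10,60],[0,0,0.77,318,-603,-10,60],[0,0,0.77,318,-603,-10,60],[0,0,0.77,318,-603,-10,60],[0,0,0.77,318,-603,-10,60],[0,0,0.77,318,-603,-10,60],[0,0,0.77,318,-603,-10,60],[0,0,0.77,318,-603,-10,60]]], "squeeze": 60}}

```text
clock: 1.9
tcp_pos: [0.5673, -0.0836, 0.2214]
orientation: [-0.0, -0.16, 0.987, 0.0]
wrist_force: [0.1, 0.1, -0.2]
finger_gap: 0.0598
grip_force: 0.0
```

```bash
python3 - <<'E'
from h import *
s=monitor.get_state();c=viewer.calibration("wrist");im=viewer.read_camera("wrist");cv2.imwrite("pics/w1.png",im[:,:,::-1])
print(s["clock"],s["tcp_pos"],s["orientation"],s["joint_pos"],s["finger_gap"]);print(c)
np.save("w1.npy",c,allow_pickle=True)
T=viewer.calibration("top")
m=plane(T,[(339,193.6),(397.6,173.2)],.045);d=m[0]-m[1];print(m,np.hypot(*d[:2]),np.degrees(np.arctan2(-d[0],d[1])))
m=mask(im,(0,150,60),(6,255,255))|mask(im,(174,150,60),(180,255,255))
p,st,_=blob(m);print(p,st,plane(c,[p],.104))
E
```

```text
1.9 [ 0.5673043  -0.08358972  0.22144744] [-2.24614339e-04 -1.60326265e-01  9.87064008e-01  2.87512619e-04] [-2.86432207e-01  3.13439165e-01  2.22839149e-02  1.28029488e+00
  3.24046815e-04 -6.08474705e-01] 0.05975810694064798
{'K': array([[285.09191882,   0.        , 320.04150061],
       [  0.        , 285.09191882, 203.24883288],
       [  0.        ,   0.        ,   1.        ]]), 'dist': array([0.00155689, 0.        , 0.        , 0.        , 0.        ]), 'eye': array([ 0.49770328, -0.10633064,  0.36415165]), 'rotation': array([0.08544373, 0.57832523, 0.80273003, 0.11774462])}
[[ 0.54121928 -0.01087156  0.045     ]
 [ 0.59368997 -0.16231473  0.045     ]] 0.16027540881304478 19.109725716978886
[316.89676425 194.2357473 ] [304 179  27  32 649] [[ 0.56447665 -0.08745306  0.104     ]]
```

View pics/w1.png

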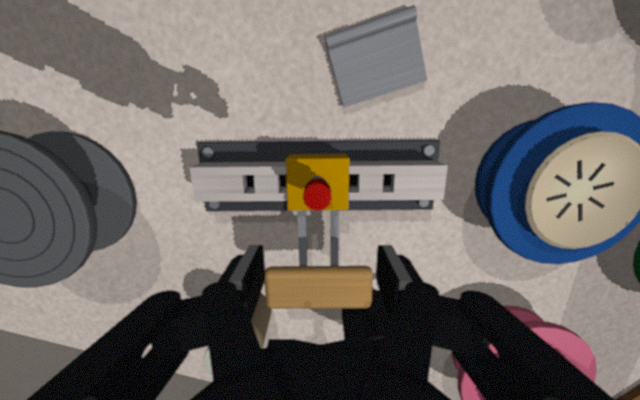

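The wrist view shows the knob at (317,194), the section centred on the rail with slots at (250,183) and (388,183), and the blue wheel on the right, the direction of slide. The fingers' axis is parallel to the rail. All the estimates agree within about 2 mm, with the knob at about (0.5667, -0.0868). I descend and grip.

Call:
{"api": "carry_out", "payload": {"plan": [[[0,0,0.01,-1,-2,-40,60],[0,0,0.01,-1,-2,-75,60],[0,0,0.01,-1,-2,-105,60],[0,0,0.01,-1,-2,-125,60],[0,0,0.01,-1,-2,-138,60],[0,0,0.01,-1,-2,-145,60],[0,0,0.01,-1,-2,-145,60],[0,0,0.01,-1,-2,-145,60],[0,0,0.01,-1,-2,-145,60]]]}}

```text
clock: 2.85
tcp_pos: [0.568, -0.0874, 0.0776]
orientation: [0.001, -0.164, 0.986, -0.0]
wrist_force: [0.1, 0.2, -0.5]
finger_gap: 0.0598
grip_force: 0.0
```

```bash
python3 - <<'E'
from h import *
s=monitor.get_state();c=viewer.calibration("wrist");im=viewer.read_camera("wrist");cv2.imwrite("pics/w2.png",im[:,:,::-1])
print(s["clock"],s["tcp_pos"],s["orientation"])
m=mask(im,(0,150,60),(6,255,255))|mask(im,(174,150,60),(180,255,255))
p,st,_=blob(m);print(p,st,plane(c,[p,(st[0],p[1]),(st[0]+st[2],p[1])],.097))
E
```

```text
2.85 [ 0.56799427 -0.08739124  0.07762633] [ 1.04738262e-03 -1.64396579e-01  9.86393658e-01 -4.67596800e-04]
[321.65275995 269.89826701] [ 294  234   56   71 3116] [[ 0.56538785 -0.08705608  0.097     ]
 [ 0.56976728 -0.09976121  0.097     ]
 [ 0.5609003  -0.07404069  0.097     ]]
```

View pics/w2.png

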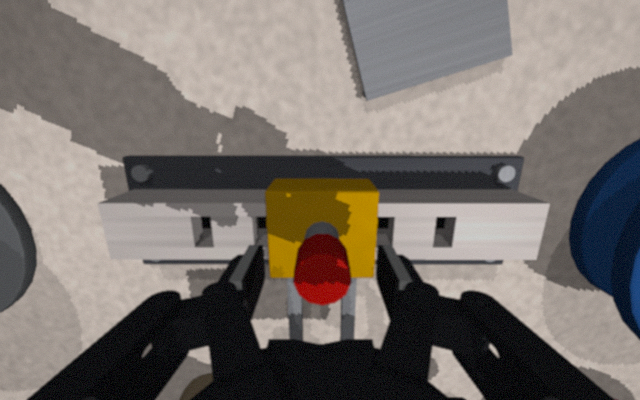

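The wrist picture shows the knob at (322,270), midway between the fingertips at about (255,265) and (388,265). I go down 7 mm and close.

Call:
{"api": "carry_out", "payload": {"plan": [[[0,0,0,-1,0,-4,60],[0,0,0,-1,0,-8,60],[0,0,0,-1,0,-8,40],[0,0,0,-1,0,-8,20],[0,0,0,-1,0,-8,10],[0,0,0,-1,0,-8,10],[0,0,0,-1,0,-8,10],[0,0,0,-1,0,-8,10],[0,0,0,-1,0,-8,10],[0,0,0,-1,0,-8,10]]], "squeeze": 60}}

```text
clock: 3.9
tcp_pos: [0.5659, -0.0872, 0.0683]
orientation: [-0.0, -0.164, 0.986, 0.0]
wrist_force: [-1.4, 0.3, 1.6]
finger_gap: 0.0265
grip_force: 58.9
```

The grip is on (26.5 mm, 59 N). Next I lift 16 mm and check the spring force.

Call:
{"api": "carry_out", "payload": {"plan": [[[0,0,0,0,0,4,10],[0,0,0,0,0,8,10],[0,0,0,0,0,12,10],[0,0,0,0,0,16,10],[0,0,0,0,0,16,10],[0,0,0,0,0,16,10],[0,0,0,0,0,16,10]]]}}

```text
clock: 4.6
tcp_pos: [0.5658, -0.0871, 0.084]
orientation: [-0.0, -0.164, 0.986, 0.0]
wrist_force: [1.0, -0.4, -8.8]
finger_gap: 0.0263
grip_force: 59.5
```

```bash
python3 - <<'E'
from h import *
im=viewer.read_camera("wrist");b=viewer.read_camera("side")
o=np.vstack([im[140:360,120:520],cv2.resize(b[170:280,270:470],(400,220))]);cv2.imwrite("pics/w3.png",o[:,:,::-1])
E
```

```text
(no output)
```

View pics/w3.png

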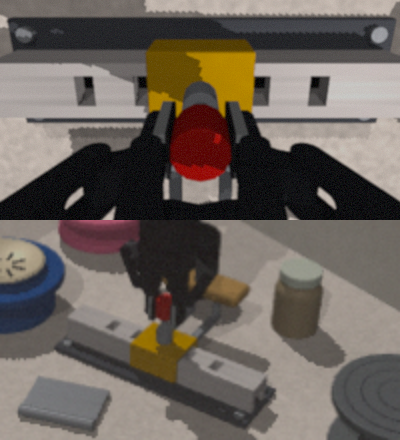

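The knob is raised between the pads and the steel stem shows beneath it. The spring pull of 8.8 N matches a lift of about 16 mm. I slide 40 mm along the rail at (-0.327, 0.945).

Call:
{"api": "carry_out", "payload": {"plan": [[[0,0,0,-1,3,0,10],[0,0,0,-2.6,7.6,0,10],[0,0,0,-4.6,13.2,0,10],[0,0,0,-6.5,18.9,0,10],[0,0,0,-8.5,24.6,0,10],[0,0,0,-10.5,30.2,0,10],[0,0,0,-12.1,35,0,10],[0,0,0,-13.1,37.8,0,10],[0,0,0,-13.1,37.8,0,10],[0,0,0,-13.1,37.8,0,10],[0,0,0,-13.1,37.8,0,10]]]}}

```text
clock: 5.8
tcp_pos: [0.5527, -0.0488, 0.0842]
orientation: [-0.0, -0.165, 0.986, 0.001]
wrist_force: [0.9, 2.5, -8.8]
finger_gap: 0.0264
grip_force: 59.4
```

```bash
python3 - <<'E'
from h import *
im=viewer.read_camera("wrist");b=viewer.read_camera("top");print(monitor.get_state()["wrist_force"])
T=viewer.calibration("top")
o=np.vstack([im[140:360,120:520],cv2.resize(b[120:230,290:490],(400,220))]);cv2.imwrite("pics/w4.png",o[:,:,::-1])
E
```

```text
[ 0.50295175  2.54734929 -8.41894854]
```

View pics/w4.png

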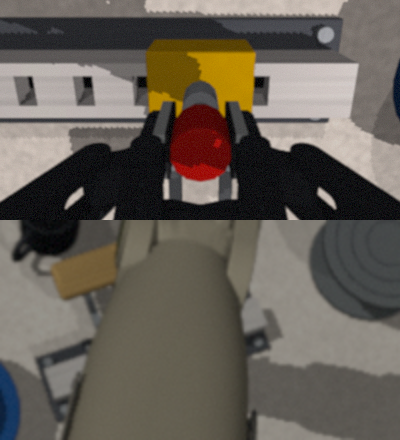

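The wrist view matches the start picture, with one slot either side of the yellow section at (140,90) and (262,90), now one slot further on. The slide measured 40.5 mm. I lower the pin while gripping.

Call:
{"api": "carry_out", "payload": {"plan": [[[0,0,0,0,-0.5,-3,10],[0,0,0,0,-0.5,-6,10],[0,0,0,0,-0.5,-9,10],[0,0,0,0,-0.5,-12,10],[0,0,0,0,-0.5,-14,10],[0,0,0,0,-0.5,-16,10],[0,0,0,0,-0.5,-16.5,10],[0,0,0,0,-0.5,-16.5,10],[0,0,0,0,-0.5,-16.5,10]]]}}

```text
clock: 6.8
tcp_pos: [0.5532, -0.0499, 0.0684]
orientation: [0.0, -0.164, 0.986, -0.0]
wrist_force: [-1.5, 3.0, -0.1]
finger_gap: 0.0267
grip_force: 60.3
```

The height is back at the home value (0.0684) and the spring load has gone onto the stop. I press 1 mm further to confirm.

Call:
{"api": "carry_out", "payload": {"plan": [[[0,0,0,0,0,-0.5,10],[0,0,0,0,0,-1,10],[0,0,0,0,0,-1,10],[0,0,0,0,0,-1,10]]]}}

```text
clock: 7.2
tcp_pos: [0.5532, -0.05, 0.0683]
orientation: [0.001, -0.164, 0.986, -0.0]
wrist_force: [-4.1, 2.7, 8.3]
finger_gap: 0.0266
grip_force: 61.0
```

```bash
python3 - <<'E'
from h import *
im=viewer.read_camera("wrist");b=viewer.read_camera("side");s=monitor.get_state();print(s["clock"],s["wrist_force"],s["tcp_pos"])
o=np.vstack([im[140:360,120:520],cv2.resize(b[150:290,230:470],(400,233))]);cv2.imwrite("pics/w5.png",o[:,:,::-1])
E
```

```text
7.3 [-4.13457208  3.02952626  8.06023024] [ 0.55320169 -0.04998482  0.06825796]
```

View pics/w5.png

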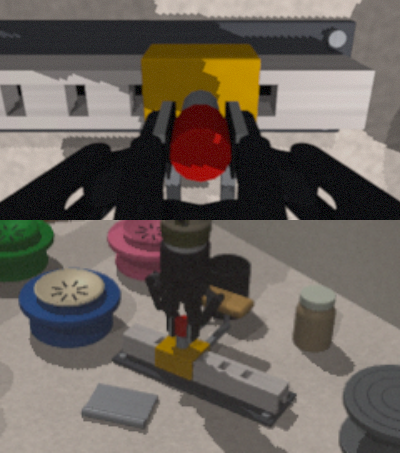

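The knob is at home height, 40 mm closer to the blue wheel, and hard on its stop: pressing raised the force to 8 N with no travel. Wheels, jar and scraper look unmoved in the side view. I hand in.

```bash
python3 -c "
from workcell import order
print(order.hand_in())"
```

```text
the job is handed in; nothing more can be done
None
```

The wrist rest is one hole (about 40 mm) closer to the blue wheel, with the pin home and the red knob still gripped; the job is handed in, at about 7.3 s on the robot's clock.

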